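# Nudge the red pilot lens into its cell and swing the keeper over it

### The job

The aluminium instrument panel lies on the bench with a loose red glass lens on it. With the fingertips, push the red lens across the panel until it drops flat into the round lens cell, then push the brass keeper by its black post all the way round over the lens to its stop. Slide the lens gently, without picking it up, and leave the amber lens, black knob, capacitor and trimmer screwdriver where they are.

Things in the scene. Friction and masses are not known exactly. Their poses are not given: they have to be found in the camera images.
- panel: Flat fixed aluminium plate, 190 (x) x 210 (y) x 18 thick, top at z = 18 mm. Origin: on the lens cell's vertical axis, at bench height; it runs from -100 to +90 mm in its own x, +-105 mm in y. Keeper pivot on the cell's +x side; the two lenses start on the -x side, one at +y, one at -y (either way round), 61 to 92 mm from the cell axis. Other dark marks are flush with its top
- cell_floor (a point): Centre of the flat floor of the lens cell, a round recess 47 mm in diameter and 8.5 mm deep with a small chamfer, open to the plate's top, with a black floor (floor 9.5 mm above the bench). Axes as the panel's
- red_lens: The loose red glass disc, 44 mm in diameter, 8 mm thick, about 30 g, lying flat on the plate at the start; origin at the centre of its underside. Seated, its top is about 0.5 mm below the plate's top
- keeper (a joint): Angle of the brass keeper about its vertical pivot, rad: 0 = closed, against its stop, arm pointing from the pivot to the cell axis (panel -x); about 1.57 = open, arm pointing along panel +y; starts 1.2 to 1.9, its range is 0 to 2.0. Stiff enough to stay where it is left; about 1 N at the post moves it
- keeper_pivot (a point): Pivot axis of the keeper at the plate's top, 45 mm from the cell axis along panel +x. The pivot boss is 14 mm in diameter and 9 mm high; the arm is 36 mm long from the pivot axis, 11 mm wide, and lies 3 to 7 mm above the plate
- keeper_post (a point): Top centre of the keeper's upright black post, by which it is pushed: 8 mm in diameter, 26 mm from the pivot axis, standing from the arm up to 35 mm above the plate's top
- amber_lens: Spare amber disc, the same size as the red one, lying on the plate; leave it. Origin at the centre of its underside
- knob: Loose black control knob, 36 mm in diameter, 20 mm high, on the plate near its (+x, -y) corner; leave it. Origin at the centre of its underside
- capacitor: Dark blue can capacitor, 25 mm in diameter, 42 mm high, standing on the bench beside the plate's -y edge; leave it. Origin at the centre of its underside
- trimmer: Small screwdriver with a blue handle, 150 mm long, lying on the bench along the plate's +y edge; leave it. Origin on the bench under the middle of its length
There are look-alikes about, which are no part of the job. There is more than one size of the red_lens; the one meant has the size given above.

How it is judged:
On the way, in this order (a step that is already met when the one before it is completed fails the run):
1. the red lens lies flat on the floor of the cell while the keeper is still open (horizontal distance between red_lens and cell_floor below 0.0035 m and z of red_lens in the frame of cell_floor below 0.002 m and angle between red_lens's own z axis and vertical below 0.08 rad and value of joint keeper above 0.7 rad), for 0.2 s.
2. the keeper is closed over the lens (value of joint keeper below 0.15 rad), for 0.2 s.
At the end, for the whole second after the job is handed in: The red lens lies at rest on the cell floor (underside within 2 mm of the floor, within 3.5 mm of the axis, tilted under 0.08 rad), the keeper is within 0.15 rad of its closed stop, and the amber lens, knob, capacitor and trimmer are within 15 mm of where they began (horizontal distance between red_lens and cell_floor below 0.0035 m and z of red_lens in the frame of cell_floor below 0.002 m and angle between red_lens's own z axis and vertical below 0.08 rad and value of joint keeper below 0.15 rad and linear speed of red_lens below 0.01 m/s and distance of each of amber_lens, knob, capacitor, trimmer from where it was at the start of the episode below 0.015 m); the robot touches nothing.
It fails at once if the red lens is lifted more than 5 mm off the plate, or stood on edge (height (world z) of red_lens above 0.023 m or angle between red_lens's own z axis and vertical above 0.6 rad).
It fails at once if the glass lens is pushed or squeezed with more than 25 N (contact force between the fingers and red_lens above 25 N).
It fails at once if the amber lens, knob, capacitor or trimmer is moved by more than 15 mm (distance of any of amber_lens, knob, capacitor, trimmer from where it was at the start of the episode above 0.015 m).
It also fails if it takes over 58 s, if anything falls off the work surface, if the arm or the gripper's body presses on something with over 40 N, if the wrist force passes 120 N, or if a joint passes its speed limit or range.

### The arm

A 6-joint arm with a two-finger parallel gripper is mounted at the origin on the work surface. World frame = base frame: x ahead of the robot, y to its left, z up, the work surface at z = 0. Lengths are in m, angles in rad, forces in N, time in s.
With the tool pointing down it reaches from about 0.3 to 0.875 m from the base axis. Payload 6.4 kg.
Tool frame: the origin (TCP) lies at the very end of the fingers, on their centre line; the grasp point (between the pads) lies ctrl.grip_point_offset behind it (ctrl.grip_point_offset is the distance from the TCP to the grasp point, in m); z points along the fingers, x is the direction in which the jaws open and shut, and the axes are right-handed (so a half turn about z gives the same grasp; the last joint's range is limited). The gripper opens to 85 mm and grips with 20 to 120 N. Pads are 22 mm wide; open, the fingers measure 114 mm over their backs; the gripper's body (76 mm by 85 mm) begins 54 mm behind the grasp point. The pads swing forward as they close: fully open they stand 13 mm farther back than shut.
Start: joints at [0.938, 0.181, 1.607, -0, 1.354, -0.206], TCP at [0.238, 0.523, 0.231] pointing down, gripper open.
Joint ranges: [-2.99, 2.99], [-0.89, 2.07], [0.3, 2.58], [-1.14, 4.28], [0, 2.63], [-3.12, 3.12]. Speed limits (rad/s): [2.57, 2.57, 3.01, 3.14, 3.14, 3.14].

### API

Orientations are given as a unit quaternion [w, x, y, z].
In Python, from bench import get_obs, viewer, workorder, ctrl gives the robot as it stands. The module is installed in compiled form; this text tells all that it offers.
- The arm moves only by the tool move_arm, never from a script. Its argument "increments" is a list of rows, each an object of numbers: "tx", "ty", "tz": the shift along the tool's x, y, z in m; "turn": the turn about the tool's z in degrees. A call has 1 to 20 rows; each row is the pose to reach, as a shift and turn from the pose commanded when the call began, along the tool's axes at that moment; what a row does not reach only later rows make up. A row lasts 1/12 s, in which the tool goes at most 41.7 mm and 7.16 degrees, less where a joint would pass 70% of its speed; a pose out of reach is approached as far as the arm can. A call with a gripper value outside its range is refused whole. "gripper" is the opening, from 0 (shut) to 1 (fully open), set as the call begins (left out, the last holds). The fingers move at their own pace and stop on an object; the grip force is fixed at half the most. Time passes only in rows, so rows that repeat a pose let the fingers close. It gives the time, the measured TCP pose, the force and the opening at its end, in the units of the state.
- get_obs(): the state, without advancing time (a new reading comes with each control period).
- viewer.camera(name): name is "scene" or "top" or "wrist"; returns (picture, depth): 400x640x3 uint8, red, green, blue; 400x640 float32, m along the optical axis (not along the pixel's ray), 0 where there is no reading.
- viewer.get_calibration(name): a dict with "intrinsics" (3x3 intrinsics, pixels), "origin" and "attitude" of the camera in the world. Camera axes: x right, y up, looking along -z (the intrinsics and any distortion apply to the point x, -y, -z); pixel columns grow to the right and rows downward; lengths in m; the calibration is good to about 2 mm. A picture is of the moment at which its call begins: read the wrist's pose just before it. get_calibration takes no time and is no camera call; for the wrist camera it gives the pose at the moment of the call.
- workorder.hand_in(): hands the job in, once; it reports no verdict.
The state is a dict: "time_s": time; "q": joint angles; "dq": joint speeds; "joint_efforts": joint torques, N m; "eef_pos": TCP position; "eef_rot": TCP orientation; "wrist_force": force on the tool from outside, world axes, zero at the start; "torque": the same for the moment, N m; "opening": opening from 0.0 (shut) to 1.0 (fully open).
Only numpy, scipy, OpenCV 4.12 (cv2) and the standard library are available. Lean on these libraries where they do the work, as an engineer would, in place of code of your own. Each camera call takes 0.05 s, during which the arm holds its last target.

## Working session

There is one attempt and no reset: what is moved stays moved. The work goes in short steps, Python scripts to look and compute and a tool call to move; the robot and the scene stay as the last step left them, time stands still between calls to the robot, and variables do not carry over. Pictures are saved under pics/ and viewed, and the job is handed in when it is done.

Besides the shell and the picture viewer there is one more tool, called in YAML: its name, and indented under it one key for each argument. move_arm: Moves the arm, as the interface text tells. Its arguments: {"type":"object","properties":{"increments":{"type":"array"},"gripper":{"type":"number"}},"required":["increments"]}

```bash
mkdir -p pics; ls; cat > h.py <<'E'
import numpy as np, cv2
from bench import get_obs, viewer, workorder, ctrl
def snap(n,f):
    c=viewer.get_calibration(n); p,d=viewer.camera(n)
    cv2.imwrite('pics/'+f,p[:,:,::-1]); np.savez('pics/'+f+'.npz',p=p,d=d,K=c['intrinsics'],o=c['origin'],a=c['attitude']); return c,p,d
E
python3 - <<'E'
from h import *
o=get_obs(); print(o['time_s'],o['eef_pos'],o['eef_rot'],o['opening'],ctrl.grip_point_offset)
for n in('top','scene'):
    c,p,d=snap(n,n+'0.png'); print(n,c)
E
```

```text
pics
0.0 [0.23768709 0.52297543 0.23037513] [ 3.14164995e-04  8.40819266e-01  5.41315227e-01 -8.29427942e-04] 0.9996828892989311 0.0187
top {'intrinsics': array([[378.40738054,   0.        , 321.37410097],
       [  0.        , 378.40738054, 194.58755326],
       [  0.        ,   0.        ,   1.        ]]), 'origin': array([0.40887604, 0.08031409, 0.71346979]), 'attitude': array([-0.60247463, -0.06491298,  0.08083538,  0.79137618])}
scene {'intrinsics': array([[510.62096767,   0.        , 314.21727194],
       [  0.        , 510.62096767, 199.58258347],
       [  0.        ,   0.        ,   1.        ]]), 'origin': array([0.9263476 , 0.59945374, 0.61578148]), 'attitude': array([0.27586925, 0.137413  , 0.40168685, 0.86235811])}
```

View pics/top0.png

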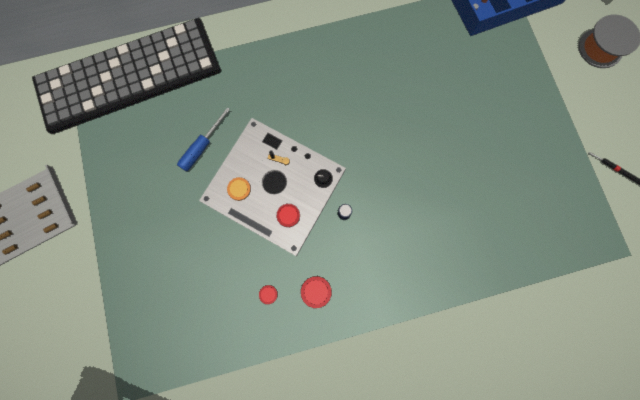

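View pics/scene0.png

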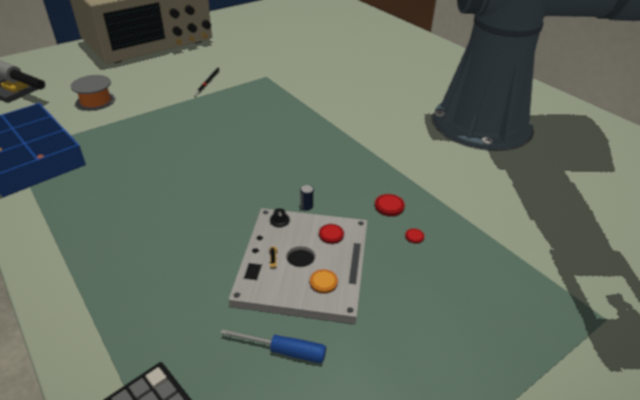

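The top view shows the panel with corners near (253,120), (345,168), (296,255) and (201,199). On or around it:
- **Cell:** (274,182)
- **Red lens on the panel:** (288,215)
- **Amber lens:** (238,189)
- **Keeper:** about (278,158)
- **Knob:** (323,178)
- **Red decoys:** on the mat, at (268,295) and (316,292)

Next I'll measure these.

```bash
cat >> h.py <<'E'
from scipy.spatial.transform import Rotation as R
def ray(c,uv):
    K=np.asarray(c['intrinsics']);q=np.asarray(c['attitude']);M=R.from_quat([q[1],q[2],q[3],q[0]]).as_matrix()
    x=np.linalg.inv(K)@np.array([uv[0],uv[1],1.0]); return M@np.array([x[0],-x[1],-x[2]])
def onz(c,uv,z):
    d=ray(c,uv);o=np.asarray(c['origin']); return o+d*(z-o[2])/d[2]
def proj(c,P):
    K=np.asarray(c['intrinsics']);q=np.asarray(c['attitude']);M=R.from_quat([q[1],q[2],q[3],q[0]]).as_matrix()
    x=M.T@(np.asarray(P)-c['origin']); v=K@np.array([x[0],-x[1],-x[2]]);return v[:2]/v[2]
def load(f):
    z=np.load('pics/'+f+'.npz');return dict(intrinsics=z['K'],origin=z['o'],attitude=z['a']),z['p'],z['d']
def blobs(m,amin=30):
    n,l,s,ce=cv2.connectedComponentsWithStats(m.astype(np.uint8))
    return [(ce[i].round(1),s[i]) for i in range(1,n) if s[i][4]>=amin]
E
cat > m.py <<'E'
from h import *
import sys
for n in ('top','scene'):
    c,p,d=load(n+'0.png'); h=cv2.cvtColor(p,cv2.COLOR_RGB2HSV); H,S,V=[h[...,i].astype(int) for i in range(3)]
    for name,m,z in (('red',((H<5)|(H>172))&(S>150)&(V>90),.022),('amber',(H>9)&(H<22)&(S>150)&(V>150),.022),('blue',(H>105)&(H<125)&(S>150)&(V>60),.01)):
        for ce,s in blobs(m): print(n,name,ce,s[4],s[2:4],onz(c,ce,z).round(4))
c,p,d=load('top0.png')
for uv in [(253,120),(345,168),(296,255),(201,199),(274,182)]: print(uv,onz(c,uv,.018).round(4))
cv2.imwrite('pics/crop0.png',cv2.resize(p[110:265,190:370,::-1],None,fx=4,fy=4,interpolation=cv2.INTER_CUBIC)[:600])
E
python3 m.py
```

```text
top red [287.8 215. ] 374 [22 22] [0.5297 0.1152 0.022 ]
top red [315.3 291.3] 613 [29 30] [0.3843 0.1021 0.022 ]
top red [267.7 294.2] 239 [17 18] [0.4019 0.1846 0.022 ]
top amber [238.4 188.1] 227 [22 22] [0.6038 0.1919 0.022 ]
top blue [498.6  11.7] 1654 [109  35] [ 0.8331 -0.4204  0.01  ]
top blue [193.3 152.4] 407 [31 35] [0.7004 0.2629 0.01  ]
scene red [389.3 203.6] 440 [29 20] [0.3958 0.1134 0.022 ]
scene red [331.  232.9] 324 [23 17] [0.5288 0.114  0.022 ]
scene red [414.4 235.1] 191 [18 13] [0.4168 0.1989 0.022 ]
scene amber [323.4 279.7] 431 [27 21] [0.6014 0.1899 0.022 ]
scene blue [ 33.4 148.9] 5036 [84 92] [ 0.874  -0.4511  0.01  ]
scene blue [298.  348.3] 909 [54 26] [0.6974 0.261  0.01  ]
(253, 120) [0.7311 0.1345 0.018 ]
(345, 168) [ 0.589  -0.0122  0.018 ]
(296, 255) [0.4552 0.1192 0.018 ]
(201, 199) [0.6032 0.265  0.018 ]
(274, 182) [0.5985 0.1249 0.018 ]
```

```bash
python3 -c "
from h import *
c,p,d=load('scene0.png')
cv2.imwrite('pics/crop1.png',cv2.resize(p[180:330,220:380,::-1],None,fx=4,fy=4,interpolation=cv2.INTER_CUBIC))"
```

```text
(no output)
```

View pics/crop0.png

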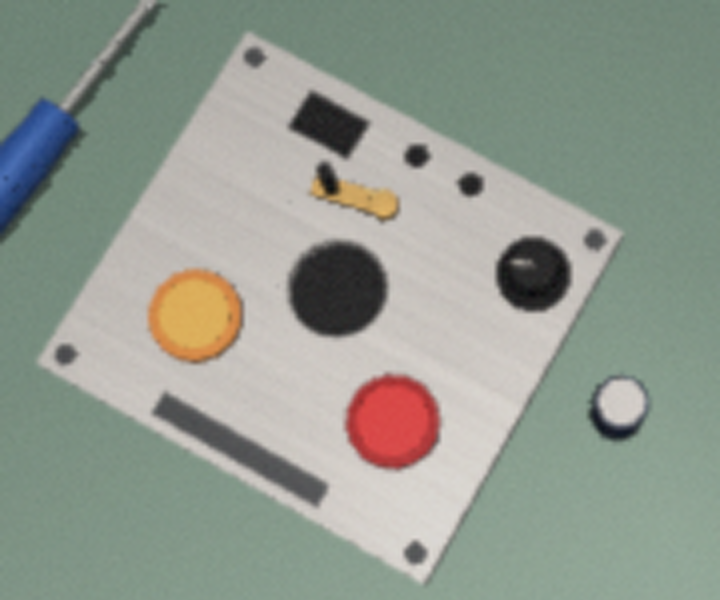

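View pics/crop1.png

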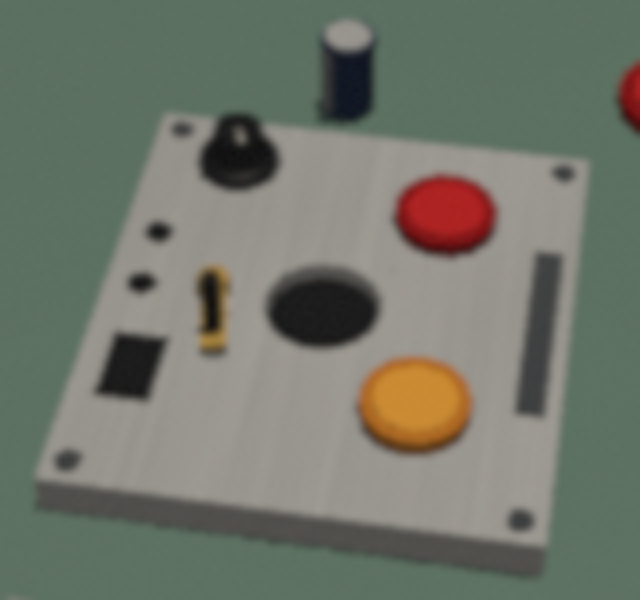

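move_arm:
  increments:
    - {"tx": -0.02,"ty": 0.028,"tz": 0.004,"turn": -3}
    - {"tx": -0.04,"ty": 0.056,"tz": 0.008,"turn": -6}
    - {"tx": -0.06,"ty": 0.084,"tz": 0.012,"turn": -9}
    - {"tx": -0.08,"ty": 0.112,"tz": 0.016,"turn": -12}
    - {"tx": -0.1,"ty": 0.14,"tz": 0.02,"turn": -15}
    - {"tx": -0.12,"ty": 0.168,"tz": 0.024,"turn": -18}
    - {"tx": -0.14,"ty": 0.196,"tz": 0.028,"turn": -21}
    - {"tx": -0.16,"ty": 0.224,"tz": 0.032,"turn": -24}
    - {"tx": -0.18,"ty": 0.252,"tz": 0.036,"turn": -27}
    - {"tx": -0.2,"ty": 0.28,"tz": 0.04,"turn": -30}
    - {"tx": -0.22,"ty": 0.308,"tz": 0.044,"turn": -32}
    - {"tx": -0.24,"ty": 0.336,"tz": 0.048,"turn": -32}
    - {"tx": -0.26,"ty": 0.364,"tz": 0.05,"turn": -32}
    - {"tx": -0.279,"ty": 0.389,"tz": 0.05,"turn": -32}
    - {"tx": -0.279,"ty": 0.389,"tz": 0.05,"turn": -32}
    - {"tx": -0.279,"ty": 0.389,"tz": 0.05,"turn": -32}
  gripper: 0.33

```text
time_s: 1.43
eef_pos: [0.4769, 0.1071, 0.1809]
eef_rot: [-0.0, 0.66, 0.751, -0.0]
wrist_force: [0.6, 0.9, 0.3]
opening: 0.327
```

```bash
python3 - <<'E'
from h import *
o=get_obs(); print(o['time_s'],o['eef_pos'],o['eef_rot'],o['opening'],o['wrist_force'])
c,p,d=snap('wrist','w1.png'); print(c)
E
```

```text
1.4333 [0.47687671 0.10713865 0.18088512] [-4.30962532e-04  6.60326876e-01  7.50978136e-01 -2.64352991e-04] 0.3272724697002555 [0.61598083 0.85238209 0.31040879]
{'intrinsics': array([[276.51630285,   0.        , 319.31307627],
       [  0.        , 276.51630285, 199.016544  ],
       [  0.        ,   0.        ,   1.        ]]), 'origin': array([0.40791523, 0.09857158, 0.32295257]), 'attitude': array([ 0.65345509, -0.09144774, -0.10480329,  0.74407663])}
```

View pics/w1.png

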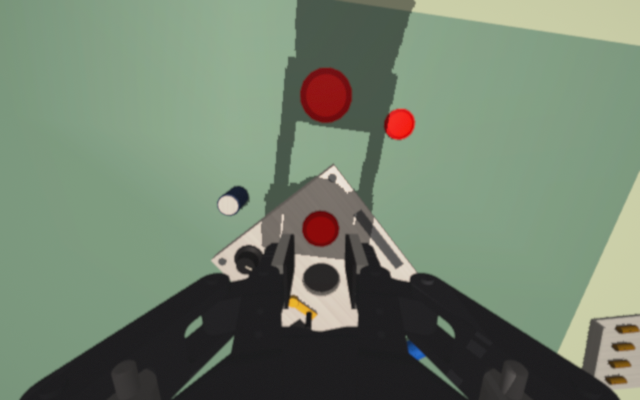

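The wrist view shows the red lens at (320,228), between the fingers, with the cell beyond it at (321,278). Now I'll measure both.

```bash
cat > m2.py <<'E'
from h import *
import sys
c,p,d=load(sys.argv[1]); h=cv2.cvtColor(p,cv2.COLOR_RGB2HSV); H,S,V=[h[...,i].astype(int) for i in range(3)]
for name,m,z in (('red',((H<5)|(H>172))&(S>150)&(V>60),.023),('brass',(H>14)&(H<30)&(S>120)&(V>100),.024)):
    for ce,s in blobs(m): print(name,ce,s[:5],onz(c,ce,z).round(4),'z=.018-.026',onz(c,ce,.026).round(4)[:2])
m=(V<60)&(S<90)
for ce,s in blobs(m,200): 
    if s[4]<3000: print('dark',ce,s,onz(c,ce,.018).round(4))
E
python3 m2.py w1.png; python3 - <<'E'
from h import *
# top view cell
c,p,d=load('top0.png'); g=p.max(2)
for ce,s in blobs((g[160:205,250:300]<90),100): print(ce+[250,160],s,onz(c,ce+[250,160],.018).round(4))
o=get_obs();q=o['eef_rot'];M=R.from_quat([q[1],q[2],q[3],q[0]]).as_matrix();print(M.round(3))
E
```

```text
red [325.7  94.7] [ 300   68   52   55 2204] [0.3827 0.1021 0.023 ] z=.018-.026 [0.3829 0.1021]
red [399.  123.8] [384 109  31  31 738] [0.4011 0.1821 0.023 ] z=.018-.026 [0.4012 0.1813]
red [320.1 228.4] [303 211  36  35 984] [0.5283 0.1155 0.023 ] z=.018-.026 [0.5271 0.1153]
brass [300.6 306.5] [288 296  29  23 248] [0.6362 0.1047 0.024 ] z=.018-.026 [0.6347 0.1047]
brass [630.  329.5] [622 326  17   7  79] [0.6159 0.5339 0.024 ] z=.018-.026 [0.6145 0.531 ]
brass [626.2 347.3] [619 344  16   7  73] [0.6437 0.5413 0.024 ] z=.018-.026 [0.6421 0.5384]
brass [621.9 364.4] [615 361  15   7  70] [0.6716 0.5479 0.024 ] z=.018-.026 [0.6698 0.5449]
brass [618.3 380.9] [611 378  16   6  65] [0.6996 0.5552 0.024 ] z=.018-.026 [0.6977 0.5522]
dark [320.8 277.5] [304 265  34  27 705] [0.5954 0.1252 0.018 ]
[274.  181.9] [ 13  11  23  23 420] [0.5987 0.1249 0.018 ]
[[-0.13   0.992 -0.001]
 [ 0.992  0.13   0.   ]
 [ 0.001 -0.001 -1.   ]]
```

move_arm:
  increments:
    - {"tx": 0.001,"ty": 0.008,"tz": 0.025}
    - {"tx": 0.001,"ty": 0.015,"tz": 0.05}
    - {"tx": 0.001,"ty": 0.015,"tz": 0.08}
    - {"tx": 0.001,"ty": 0.015,"tz": 0.11}
    - {"tx": 0.001,"ty": 0.015,"tz": 0.135}
    - {"tx": 0.001,"ty": 0.015,"tz": 0.15}
    - {"tx": 0.001,"ty": 0.015,"tz": 0.155}
    - {"tx": 0.001,"ty": 0.015,"tz": 0.155}
    - {"tx": 0.001,"ty": 0.015,"tz": 0.155}

```text
validation failed for argument at $.in...
```

```bash
python3 - <<'E'
from h import *
o=get_obs(); print(o['time_s'],o['eef_pos'],o['opening'],o['wrist_force'])
c,p,d=snap('wrist','w2.png'); snap('scene','s2.png')
c,p,d=load('s2.png'); cv2.imwrite('pics/s2c.png',cv2.resize(p[150:310,240:420,::-1],None,fx=4,fy=3.6,interpolation=cv2.INTER_CUBIC))
E
```

```text
1.4833 [0.47624443 0.10821885 0.18083137] 0.32989365322535374 [0.2061542  0.66209673 0.43701511]
```

View pics/w2.png

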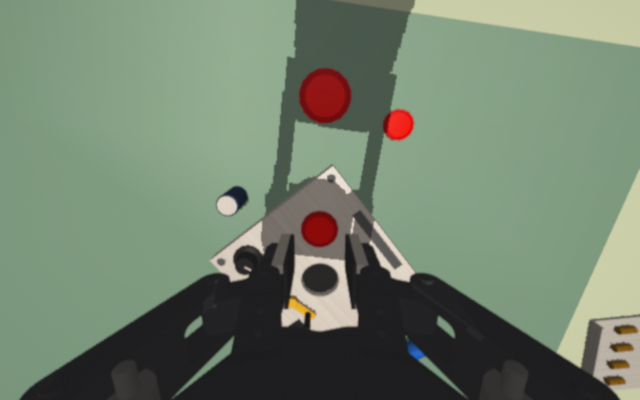

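View pics/s2c.png

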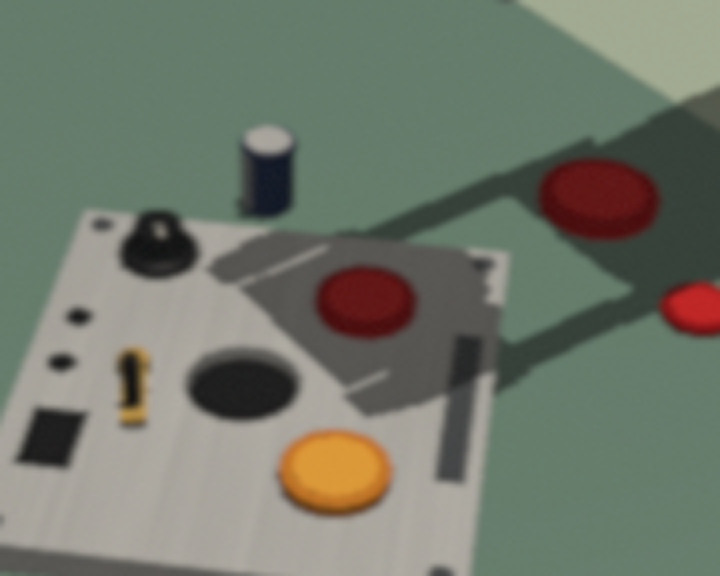

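The move was refused at validation: the rows had no "turn". The arm hasn't moved, so I'll resend the move with every field filled in.

move_arm:
  increments:
    - {"tx": 0,"ty": 0.008,"tz": 0.025,"turn": 0}
    - {"tx": 0,"ty": 0.015,"tz": 0.05,"turn": 0}
    - {"tx": 0,"ty": 0.015,"tz": 0.08,"turn": 0}
    - {"tx": 0,"ty": 0.015,"tz": 0.11,"turn": 0}
    - {"tx": 0,"ty": 0.015,"tz": 0.135,"turn": 0}
    - {"tx": 0,"ty": 0.015,"tz": 0.15,"turn": 0}
    - {"tx": 0,"ty": 0.015,"tz": 0.155,"turn": 0}
    - {"tx": 0,"ty": 0.015,"tz": 0.155,"turn": 0}
    - {"tx": 0,"ty": 0.015,"tz": 0.155,"turn": 0}

```text
time_s: 2.33
eef_pos: [0.4917, 0.1112, 0.027]
eef_rot: [0.0, 0.659, 0.753, 0.0]
wrist_force: [-0.1, -0.3, 0.1]
opening: 0.326
```

```bash
python3 - <<'E'
from h import *
o=get_obs(); print(o['time_s'],o['eef_pos'],o['opening'],o['wrist_force'])
c,p,d=snap('wrist','w3.png'); snap('scene','s3.png')
c,p,d=load('s3.png'); cv2.imwrite('pics/s3c.png',cv2.resize(p[150:310,240:420,::-1],None,fx=4,fy=3.6,interpolation=cv2.INTER_CUBIC))
E
python3 m2.py w3.png
```

```text
2.3333 [0.49173197 0.11118156 0.02698295] 0.3260905339328078 [-0.12001055 -0.31945488  0.12466797]
red [329.3  43.6] [ 276    0  108   97 8780] [0.3879 0.1025 0.023 ] z=.018-.026 [0.3886 0.1025]
red [473.9  99.6] [ 442   68   64   64 3149] [0.4029 0.1774 0.023 ] z=.018-.026 [0.4033 0.1759]
red [318.4 299.1] [ 285  266   67   66 3384] [0.5276 0.116  0.023 ] z=.018-.026 [0.5255 0.1158]
```

View pics/w3.png

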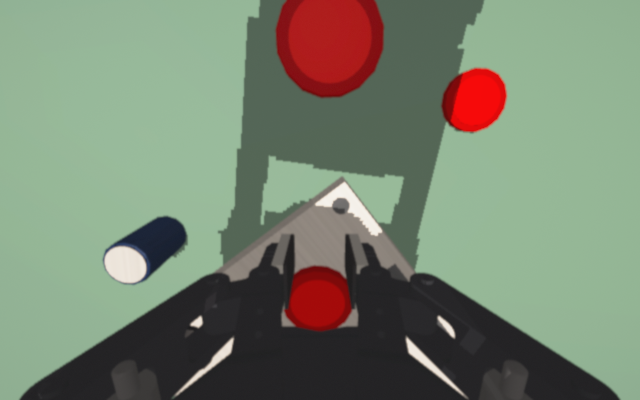

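View pics/s3c.png

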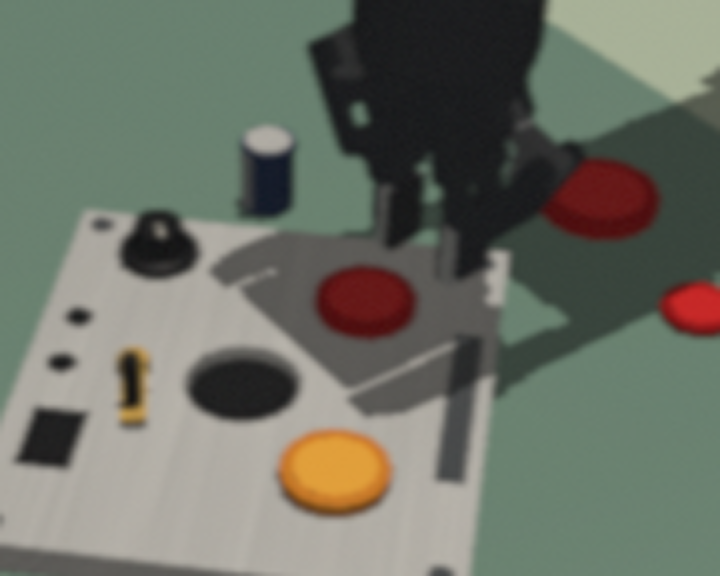

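The wrist view shows the lens at (318,299), centred between the fingers (292–350). The scene view shows both tips behind the lens. Next I'll lower gently to find the plate.

move_arm:
  increments:
    - {"tx": 0,"ty": 0,"tz": 0.002,"turn": 0}
    - {"tx": 0,"ty": 0,"tz": 0.004,"turn": 0}
    - {"tx": 0,"ty": 0,"tz": 0.005,"turn": 0}
    - {"tx": 0,"ty": 0,"tz": 0.006,"turn": 0}
    - {"tx": 0,"ty": 0,"tz": 0.006,"turn": 0}
    - {"tx": 0,"ty": 0,"tz": 0.006,"turn": 0}

```text
time_s: 2.93
eef_pos: [0.4914, 0.1104, 0.0202]
eef_rot: [-0.0, 0.659, 0.752, -0.0]
wrist_force: [-0.1, 0.1, 0.1]
opening: 0.33
```

move_arm:
  increments:
    - {"tx": 0,"ty": 0,"tz": 0.001,"turn": 0}
    - {"tx": 0,"ty": 0,"tz": 0.0015,"turn": 0}
    - {"tx": 0,"ty": 0,"tz": 0.002,"turn": 0}
    - {"tx": 0,"ty": 0,"tz": 0.002,"turn": 0}
    - {"tx": 0,"ty": 0,"tz": 0.002,"turn": 0}

```text
time_s: 3.35
eef_pos: [0.4915, 0.1104, 0.0182]
eef_rot: [-0.0, 0.659, 0.752, -0.0]
wrist_force: [0.1, -0.4, -0.5]
opening: 0.331
```

move_arm:
  increments:
    - {"tx": 0,"ty": 0,"tz": 0.0005,"turn": 0}
    - {"tx": 0,"ty": 0,"tz": 0.001,"turn": 0}
    - {"tx": 0,"ty": 0,"tz": 0.001,"turn": 0}
    - {"tx": 0,"ty": 0,"tz": 0.001,"turn": 0}

```text
time_s: 3.68
eef_pos: [0.4916, 0.1104, 0.0177]
eef_rot: [0.0, 0.659, 0.752, -0.0]
wrist_force: [-1.0, -0.4, 5.2]
opening: 0.329
```

move_arm:
  increments:
    - {"tx": 0,"ty": 0,"tz": -0.0035,"turn": 0}
    - {"tx": 0,"ty": 0.003,"tz": -0.0035,"turn": 0}
    - {"tx": 0,"ty": 0.006,"tz": -0.0035,"turn": 0}
    - {"tx": 0,"ty": 0.009,"tz": -0.0035,"turn": 0}
    - {"tx": 0,"ty": 0.011,"tz": -0.0035,"turn": 0}
    - {"tx": 0,"ty": 0.013,"tz": -0.0035,"turn": 0}
    - {"tx": 0,"ty": 0.016,"tz": -0.0035,"turn": 0}
    - {"tx": 0,"ty": 0.019,"tz": -0.0035,"turn": 0}
    - {"tx": 0,"ty": 0.022,"tz": -0.0035,"turn": 0}
    - {"tx": 0,"ty": 0.025,"tz": -0.0035,"turn": 0}
    - {"tx": 0,"ty": 0.028,"tz": -0.0035,"turn": 0}
    - {"tx": 0,"ty": 0.031,"tz": -0.0035,"turn": 0}
    - {"tx": 0,"ty": 0.034,"tz": -0.0035,"turn": 0}
    - {"tx": 0,"ty": 0.037,"tz": -0.0035,"turn": 0}
    - {"tx": 0,"ty": 0.04,"tz": -0.0035,"turn": 0}
    - {"tx": 0,"ty": 0.043,"tz": -0.0035,"turn": 0}
    - {"tx": 0,"ty": 0.046,"tz": -0.0035,"turn": 0}
    - {"tx": 0,"ty": 0.048,"tz": -0.0035,"turn": 0}
    - {"tx": 0,"ty": 0.05,"tz": -0.0035,"turn": 0}
    - {"tx": 0,"ty": 0.05,"tz": -0.0035,"turn": 0}

```text
time_s: 5.35
eef_pos: [0.5415, 0.117, 0.0209]
eef_rot: [0.0, 0.659, 0.752, 0.0]
wrist_force: [0.1, 0.8, 0.6]
opening: 0.333
```

```bash
python3 - <<'E'
from h import *
o=get_obs(); print(o['time_s'],o['eef_pos'],o['opening'],o['wrist_force'])
c,p,d=snap('wrist','w4.png'); snap('scene','s4.png')
c,p,d=load('s4.png'); cv2.imwrite('pics/s4c.png',cv2.resize(p[150:310,240:420,::-1],None,fx=4,fy=3.6,interpolation=cv2.INTER_CUBIC))
E
python3 m2.py w4.png; python3 m2.py s4.png
```

```text
5.35 [0.54153164 0.11696817 0.02088231] 0.33341200148802547 [0.07834693 0.75152083 0.56920145]
red [492.7  12.8] [ 460    0   72   32 1702] [0.4175 0.1781 0.023 ] z=.018-.026 [0.4187 0.1766]
red [319.3 293.5] [ 287  258   65   71 3673] [0.5692 0.1212 0.023 ] z=.018-.026 [0.5671 0.121 ]
brass [446.4 329.1] [438 321  17  18 112] [0.5829 0.2006 0.024 ] z=.018-.026 [0.5814 0.1993]
brass [422.9 358.6] [406 337  39  41 429] [0.6066 0.1918 0.024 ] z=.018-.026 [0.6046 0.1906]
red [389.1 204.9] [375 195  29  21 502] [0.3994 0.1167 0.023 ] z=.018-.026 [0.4021 0.1191]
red [414.3 235.3] [405 229  19  14 205] [0.4181 0.1998 0.023 ] z=.018-.026 [0.4207 0.2019]
red [313.2 245.6] [302 235  24  22 398] [0.5717 0.1221 0.023 ] z=.018-.026 [0.5735 0.1245]
brass [10.  85.9] [  1  82  20   9 104] [ 0.8552 -0.7427  0.024 ] z=.018-.026 [ 0.8555 -0.7382]
brass [323.2 280.6] [311 270  26  22 450] [0.6038 0.1926 0.024 ] z=.018-.026 [0.6049 0.194 ]
dark [134.1  25.7] [ 103    2   62   49 1967] [ 0.4625 -0.9644  0.018 ]
dark [364.6  76.8] [ 342   51   46   53 1719] [ 0.1001 -0.3046  0.018 ]
dark [311.9  77.7] [290  56  49  49 580] [ 0.2158 -0.3769  0.018 ]
dark [22.7 84.3] [  0  69  44  33 497] [ 0.8273 -0.748   0.018 ]
dark [505.8 113. ] [500  74  14  67 251] [-0.0527  0.0223  0.018 ]
dark [331.5 127.8] [324 119  16  19 294] [ 0.3213 -0.1559  0.018 ]
dark [279.1 218.4] [271 209  18  18 210] [0.5783 0.0293 0.018 ]
dark [299.3 258.7] [288 250  26  17 287] [0.6044 0.1293 0.018 ]
dark [154.4 384.6] [105 363  86  37 464] [0.8793 0.2042 0.018 ]
```

View pics/w4.png

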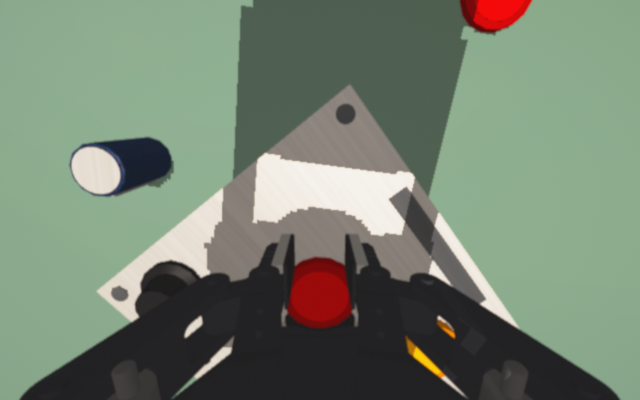

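View pics/s4c.png

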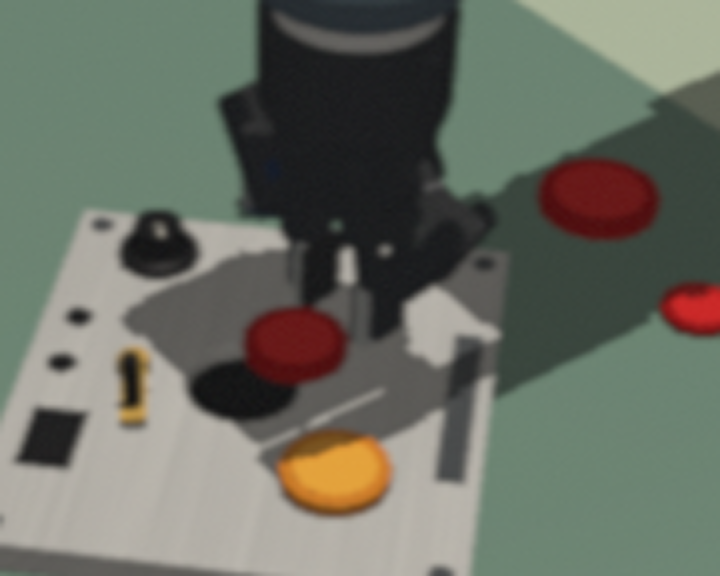

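The lens is nested between the tips and partly over the cell: in the scene crop it is at (295,345) and the cell at (243,388). I'll push the remaining 28 mm or so.

move_arm:
  increments:
    - {"tx": 0,"ty": 0.002,"tz": 0,"turn": 0}
    - {"tx": 0,"ty": 0.004,"tz": 0,"turn": 0}
    - {"tx": 0,"ty": 0.006,"tz": 0,"turn": 0}
    - {"tx": 0,"ty": 0.008,"tz": 0,"turn": 0}
    - {"tx": 0,"ty": 0.01,"tz": 0,"turn": 0}
    - {"tx": 0,"ty": 0.012,"tz": 0,"turn": 0}
    - {"tx": 0,"ty": 0.014,"tz": 0,"turn": 0}
    - {"tx": 0,"ty": 0.016,"tz": 0,"turn": 0}
    - {"tx": 0,"ty": 0.018,"tz": 0,"turn": 0}
    - {"tx": 0,"ty": 0.02,"tz": 0,"turn": 0}
    - {"tx": 0,"ty": 0.022,"tz": 0,"turn": 0}
    - {"tx": 0,"ty": 0.0235,"tz": 0,"turn": 0}
    - {"tx": 0,"ty": 0.025,"tz": 0,"turn": 0}
    - {"tx": 0,"ty": 0.0265,"tz": 0,"turn": 0}
    - {"tx": 0,"ty": 0.028,"tz": 0,"turn": 0}
    - {"tx": 0,"ty": 0.028,"tz": 0,"turn": 0}

```text
time_s: 6.78
eef_pos: [0.5692, 0.1207, 0.0209]
eef_rot: [0.0, 0.659, 0.752, 0.0]
wrist_force: [0.7, -0.9, -0.4]
opening: 0.33
```

```bash
python3 - <<'E'
from h import *
o=get_obs(); print(o['time_s'],o['eef_pos'],o['opening'],o['wrist_force'])
c,p,d=snap('wrist','w5.png'); snap('scene','s5.png')
c,p,d=load('s5.png'); cv2.imwrite('pics/s5c.png',cv2.resize(p[200:310,240:380,::-1],None,fx=5,fy=5,interpolation=cv2.INTER_CUBIC))
E
python3 m2.py w5.png|grep red; python3 m2.py s5.png|grep red
```

```text
6.7833 [0.56921786 0.12068849 0.02089899] 0.33046671057048754 [ 0.73015891 -0.92681266 -0.41033552]
red [319.2 287. ] [ 289  257   62   60 3049] [0.5926 0.1243 0.023 ] z=.018-.026 [0.5906 0.124 ]
red [389.2 204.8] [375 195  29  21 500] [0.3991 0.1166 0.023 ] z=.018-.026 [0.4017 0.119 ]
red [414.3 235.4] [406 229  18  14 204] [0.4183 0.2    0.023 ] z=.018-.026 [0.4209 0.202 ]
red [301.1 254.9] [289 244  25  22 441] [0.5999 0.128  0.023 ] z=.018-.026 [0.6016 0.1304]
```

View pics/w5.png

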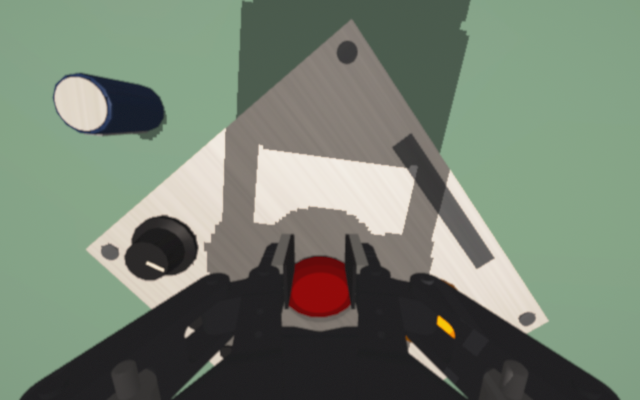

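View pics/s5c.png

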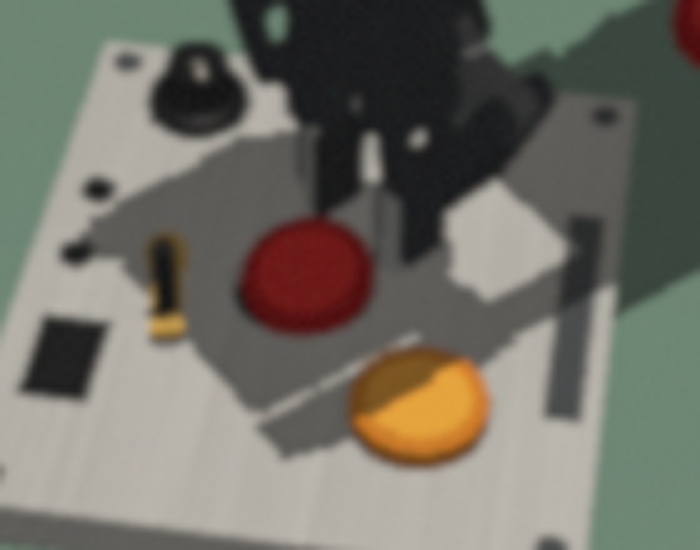

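The lens is nearly over the cell, with a dark crescent still showing at its front edge. I'll fit a plane to the depth readings to get its tilt.

```bash
cat > tilt.py <<'E'
from h import *
import sys
for f in sys.argv[1:]:
    c,p,d=load(f); h=cv2.cvtColor(p,cv2.COLOR_RGB2HSV); H,S,V=[h[...,i].astype(int) for i in range(3)]
    m=((H<5)|(H>172))&(S>150)&(V>60)
    n,l,s,ce=cv2.connectedComponentsWithStats(m.astype(np.uint8))
    for i in range(1,n):
        if s[i][4]<150: continue
        er=cv2.erode((l==i).astype(np.uint8),np.ones((3,3)))
        vv,uu=np.nonzero(er&(d>0)); 
        P=np.array([c['origin']+ray(c,(u,v))*d[v,u] for u,v in zip(uu,vv)])
        if len(P)<30: print('few');continue
        for _ in range(4):
            A=np.c_[P[:,:2]-P[:,:2].mean(0),np.ones(len(P))]; k=np.linalg.lstsq(A,P[:,2],rcond=None)[0]; r=P[:,2]-A@k
            P=P[abs(r)<max(2*r.std(),.0008)]
        print(f,ce[i].round(1),'centre',P.mean(0).round(4),'slope',k[:2].round(3),'n',len(P),'rms',r.std().round(4))
E
python3 tilt.py w4.png s4.png w5.png s5.png
```

```text
w4.png [492.7  12.8] centre [0.4104 0.1873 0.0059] slope [-0.004  0.002] n 1353 rms 0.0006
w4.png [319.3 293.5] centre [0.5686 0.1212 0.0257] slope [0.001 0.003] n 2923 rms 0.0005
s4.png [389.1 204.9] centre [0.3867 0.1051 0.0103] slope [-0.007  0.004] n 347 rms 0.0009
s4.png [414.3 235.3] centre [0.4034 0.1886 0.0062] slope [-0.009 -0.027] n 123 rms 0.0008
s4.png [313.2 245.6] centre [0.5729 0.1241 0.0258] slope [-0.005 -0.004] n 262 rms 0.0008
w5.png [319.2 287. ] centre [0.5954 0.1247 0.0223] slope [-0.215 -0.053] n 2311 rms 0.0005
s5.png [389.2 204.8] centre [0.3868 0.1051 0.0103] slope [-0.011 -0.003] n 336 rms 0.0009
s5.png [414.3 235.4] centre [0.4038 0.1884 0.0061] slope [0.03  0.006] n 135 rms 0.0009
s5.png [301.1 254.9] centre [0.599  0.1267 0.0215] slope [-0.218 -0.052] n 300 rms 0.001
```

The lens is tilted 0.22 rad. Its front edge is on the cell floor and its rear edge is still on the rim, so it needs a couple of millimetres more.

move_arm:
  increments:
    - {"tx": 0,"ty": 0.0005,"tz": 0,"turn": 0}
    - {"tx": 0,"ty": 0.001,"tz": 0,"turn": 0}
    - {"tx": 0,"ty": 0.0015,"tz": 0,"turn": 0}
    - {"tx": 0,"ty": 0.002,"tz": 0,"turn": 0}
    - {"tx": 0,"ty": 0.002,"tz": 0,"turn": 0}

```text
time_s: 7.3
eef_pos: [0.5709, 0.1209, 0.0208]
eef_rot: [0.0, 0.659, 0.752, 0.0]
wrist_force: [0.0, 1.0, 0.3]
opening: 0.329
```

```bash
python3 - <<'E'
from h import *
snap('wrist','w6.png'); snap('scene','s6.png')
E
python3 tilt.py w6.png s6.png
```

```text
w6.png [319.3 284.3] centre [0.5965 0.1248 0.0172] slope [0.001 0.003] n 2480 rms 0.0005
s6.png [389.2 204.9] centre [0.3868 0.1054 0.0103] slope [-0.01  -0.014] n 343 rms 0.0009
s6.png [414.3 235.4] centre [0.4035 0.1886 0.0061] slope [ 0.028 -0.006] n 120 rms 0.0008
s6.png [300.4 256.7] centre [0.6001 0.1265 0.0173] slope [-0.001  0.014] n 249 rms 0.0008
```

The lens is flat in the cell: its top is at z = 0.0172 m with no slope. I'll rise clear and locate the keeper.

move_arm:
  increments:
    - {"tx": 0,"ty": -0.002,"tz": -0.005,"turn": 0}
    - {"tx": 0,"ty": -0.004,"tz": -0.025,"turn": 0}
    - {"tx": 0,"ty": -0.01,"tz": -0.05,"turn": 0}
    - {"tx": 0,"ty": -0.025,"tz": -0.08,"turn": 0}
    - {"tx": 0,"ty": -0.05,"tz": -0.1,"turn": 0}
    - {"tx": 0,"ty": -0.06,"tz": -0.11,"turn": 0}
    - {"tx": 0,"ty": -0.06,"tz": -0.11,"turn": 0}
    - {"tx": 0,"ty": -0.06,"tz": -0.11,"turn": 0}
  gripper: 0.25

```text
time_s: 8.07
eef_pos: [0.5118, 0.113, 0.1318]
eef_rot: [0.001, 0.659, 0.752, 0.001]
wrist_force: [-0.4, -0.2, 0.0]
opening: 0.246
```

```bash
python3 - <<'E'
from h import *
o=get_obs(); print(o['time_s'],o['eef_pos'],o['q'].round(3) if hasattr(o['q'],'round') else o['q'],o['opening'])
ims=[]
for n in('wrist','scene','top'):
    c,p,d=snap(n,n[0]+'7.png')
c,p,d=load('s7.png'); a=cv2.resize(p[200:310,250:350,::-1],(390,430),interpolation=cv2.INTER_CUBIC)
c,p,d=load('t7.png'); b=cv2.resize(p[130:230,220:320,::-1],(400,430),interpolation=cv2.INTER_CUBIC)
cv2.imwrite('pics/st7.png',np.hstack([a,b]))
E
python3 tilt.py w7.png s7.png; python3 m2.py w7.png
```

```text
8.0667 [0.51178178 0.11303476 0.13175906] [-0.009  0.181  1.823  0.     1.135 -1.712] 0.24563984782145168
w7.png [326.2  45.5] centre [0.3822 0.1021 0.0101] slope [0.002 0.   ] n 2992 rms 0.0006
w7.png [416.2  83.8] centre [0.4011 0.1868 0.006 ] slope [-0.003 -0.002] n 891 rms 0.0005
w7.png [319.3 273.6] centre [0.5967 0.1251 0.0172] slope [-0.     0.001] n 914 rms 0.0005
s7.png [389.2 204.9] centre [0.3868 0.1052 0.0104] slope [-0.012 -0.   ] n 350 rms 0.001
s7.png [414.2 235.4] centre [0.4036 0.1884 0.0062] slope [0.013 0.013] n 124 rms 0.0008
s7.png [300.3 256.5] centre [0.5997 0.1256 0.0174] slope [0.008 0.004] n 245 rms 0.0008
red [326.2  45.5] [ 295   10   64   72 3642] [0.3849 0.1023 0.023 ] z=.018-.026 [0.3856 0.1023]
red [416.2  83.8] [ 398   64   38   40 1175] [0.4035 0.1815 0.023 ] z=.018-.026 [0.404  0.1805]
red [319.3 273.6] [ 299  256   42   36 1170] [0.5933 0.1245 0.023 ] z=.018-.026 [0.5915 0.1243]
brass [389.9 275.2] [381 269  20  13 157] [0.5849 0.1962 0.024 ] z=.018-.026 [0.5838 0.1955]
brass [302.2 312. ] [290 303  25  20 187] [0.6409 0.1125 0.024 ] z=.018-.026 [0.6393 0.1124]
dark [376.2 210.3] [364 196  22  31 263] [0.5199 0.1706 0.018 ]
dark [231.7 250.2] [216 234  34  33 770] [0.5814 0.0331 0.018 ]
```

View pics/st7.png

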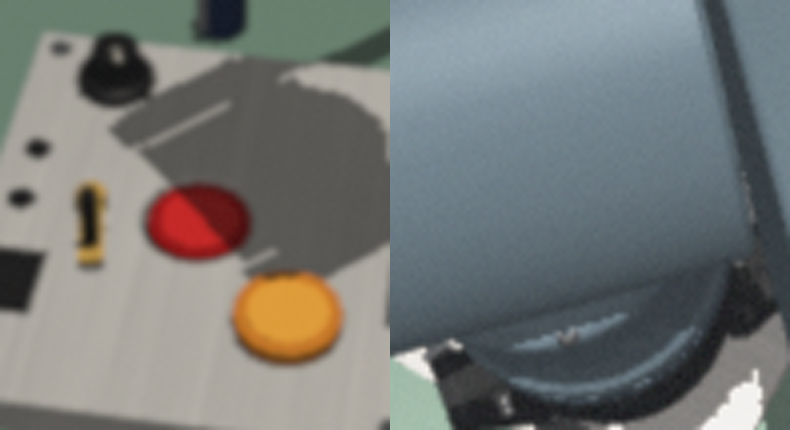

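View pics/w7.png

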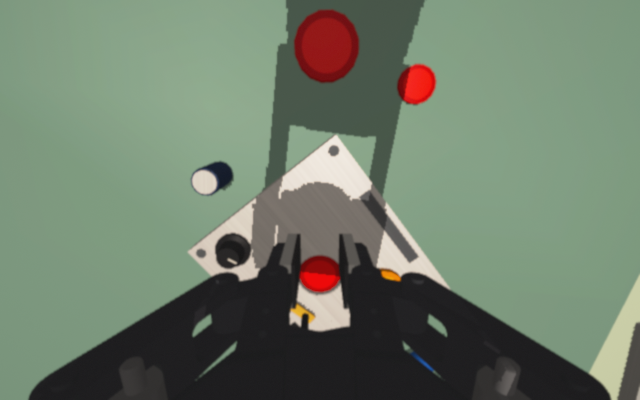

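The lens is seated, red in the cell at (198,220) in the left crop. The post stands at (90,215) there. I'll work out the keeper geometry from the top and scene views.

```bash
python3 - <<'E'
from h import *
t,p,_=load('top0.png'); s,_,_=load('scene0.png')
cell=np.array([.598,.1247])
a=-np.pi/4; piv=cell+.045*np.array([np.cos(a),np.sin(a)]); print('pivot',piv)
print('boss top', onz(t,(286.5,161),.027).round(4))
print('armend', onz(t,(267.5,157.3),.024).round(4))
print('post top T', onz(t,(270.8,151.7),.053).round(4),'base',onz(t,(272.6,157.5),.026).round(4))
print('post top S', onz(s,(272.9,251),.053).round(4),'base',onz(s,(272.8,263),.026).round(4))
print('knob',onz(t,(323.4,177),.038).round(4))
h=cv2.cvtColor(p,cv2.COLOR_RGB2HSV); m=(h[...,0]>12)&(h[...,0]<28)&(h[...,1]>110)
for ce,st in blobs(m[150:175,260:300],20): print(ce+[260,150],st,onz(t,ce+[260,150],.024).round(4))
for th in (1.2,1.4,1.57,1.75,1.9):
    w=np.pi*.75-th; P=np.r_[piv+.026*np.array([np.cos(w),np.sin(w)]),.053]; B=P.copy();B[2]=.025
    print(th,P.round(4),'top',proj(t,P).round(1),proj(t,B).round(1),'scene',proj(s,P).round(1),proj(s,B).round(1))
print('boss',proj(t,[*piv,.027]),proj(s,[*piv,.027]))
E
```

```text
pivot [0.62981981 0.09288019]
boss top [0.6294 0.0917 0.027 ]
armend [0.6472 0.1248 0.024 ]
post top T [0.6459 0.1146 0.053 ] base [0.6435 0.1155 0.026 ]
post top S [0.6472 0.1202 0.053 ] base [0.6479 0.1194 0.026 ]
knob [0.578  0.0336 0.038 ]
[279.4 159.1] [ 8  5 21 10 94] [0.6376 0.1039 0.024 ]
1.2 [0.6403 0.1167 0.053 ] top [270.4 154.8] [272.5 159.4] scene [275.4 247.8] [276.  260.4]
1.4 [0.6448 0.1141 0.053 ] top [271.2 152.2] [273.2 156.8] scene [272.1 248.1] [272.7 260.6]
1.57 [0.6482 0.1113 0.053 ] top [272.3 150.1] [274.2 154.8] scene [269.2 247.9] [269.9 260.4]
1.75 [0.6512 0.1077 0.053 ] top [273.8 148.1] [275.7 152.9] scene [266.3 247.3] [267.1 259.9]
1.9 [0.6532 0.1043 0.053 ] top [275.3 146.6] [277.1 151.5] scene [264.1 246.6] [264.9 259.1]
boss [285.85776462 160.9610662 ] [273.4932812 247.976457 ]
```

move_arm:
  increments:
    - {"tx": -0.001,"ty": 0.007,"tz": 0,"turn": 7}
    - {"tx": -0.002,"ty": 0.014,"tz": 0,"turn": 14}
    - {"tx": -0.003,"ty": 0.021,"tz": 0,"turn": 21}
    - {"tx": -0.004,"ty": 0.028,"tz": 0,"turn": 28}
    - {"tx": -0.005,"ty": 0.035,"tz": 0,"turn": 35}
    - {"tx": -0.006,"ty": 0.042,"tz": 0,"turn": 42}
    - {"tx": -0.007,"ty": 0.049,"tz": 0,"turn": 49}
    - {"tx": -0.008,"ty": 0.056,"tz": 0,"turn": 56}
    - {"tx": -0.009,"ty": 0.063,"tz": 0,"turn": 63}
    - {"tx": -0.01,"ty": 0.07,"tz": 0,"turn": 70}
    - {"tx": -0.011,"ty": 0.077,"tz": 0,"turn": 77}
    - {"tx": -0.012,"ty": 0.084,"tz": 0,"turn": 84}
    - {"tx": -0.012,"ty": 0.092,"tz": 0,"turn": 91}
    - {"tx": -0.013,"ty": 0.1,"tz": 0,"turn": 98}
    - {"tx": -0.013,"ty": 0.108,"tz": 0,"turn": 105}
    - {"tx": -0.014,"ty": 0.116,"tz": 0,"turn": 112}
    - {"tx": -0.015,"ty": 0.124,"tz": 0,"turn": 119}
    - {"tx": -0.015,"ty": 0.132,"tz": 0,"turn": 126}
    - {"tx": -0.015,"ty": 0.132,"tz": 0,"turn": 130}
    - {"tx": -0.015,"ty": 0.132,"tz": 0,"turn": 130}

```text
time_s: 9.88
eef_pos: [0.6443, 0.1155, 0.1289]
eef_rot: [0.0, 0.96, -0.281, -0.001]
wrist_force: [-0.1, -0.0, -0.1]
opening: 0.247
```

```bash
python3 - <<'E'
from h import *
o=get_obs(); q=o['eef_rot'];M=R.from_quat([q[1],q[2],q[3],q[0]]).as_matrix()
print(o['time_s'],o['eef_pos'],np.round(o['q'],3),o['opening'],M.round(3))
snap('wrist','w8.png')
E
```

```text
9.8833 [0.64426982 0.11545109 0.12887493] [-0.004  0.454  1.473  0.     1.217  0.565] 0.24657639955100702 [[ 0.842 -0.539 -0.002]
 [-0.539 -0.842  0.   ]
 [-0.002  0.001 -1.   ]]
```

View pics/w8.png

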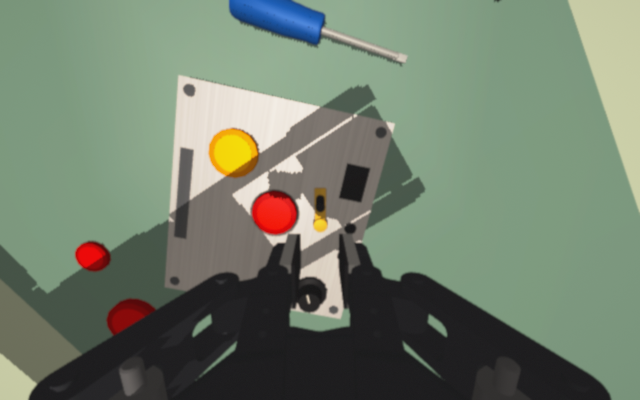

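The wrist view now shows the keeper lined up with the gripper: post at (320,204), boss at (320,226). I'll get the post position from the depth image.

```bash
python3 - <<'E'
from h import *
c,p,d=load('w8.png')
cv2.imwrite('pics/w8c.png',cv2.resize(p[170:250,280:360,::-1],None,fx=7,fy=7,interpolation=cv2.INTER_CUBIC))
Q=[]
for v in range(185,235):
    for u in range(305,337):
        if d[v,u]>0:
            P=c['origin']+ray(c,(u,v))*d[v,u]
            if .028<P[2]<.06: Q.append([u,v,*P])
Q=np.array(Q); print(len(Q)); 
t=Q[Q[:,4]>.049]; print('top',len(t),t.mean(0).round(4),t.min(0).round(4),t.max(0).round(4))
h=cv2.cvtColor(p,cv2.COLOR_RGB2HSV); m=(h[...,0]>12)&(h[...,0]<32)&(h[...,1]>110)
for ce,st in blobs(m[185:240,305:337],10): print(ce+[305,185],st,onz(c,ce+[305,185],.024).round(4))
print('boss',onz(c,(320,225.5),.027).round(4))
E
```

```text
136
top 76 [3.199474e+02 2.075000e+02 6.450000e-01 1.156000e-01 5.210000e-02] [3.160e+02 2.030e+02 6.410e-01 1.118e-01 4.930e-02] [3.240e+02 2.120e+02 6.488e-01 1.192e-01 5.340e-02]
[319.9 211.2] [  8   3  14  44 401] [0.6381 0.1049 0.024 ]
boss [0.6311 0.0937 0.027 ]
```

View pics/w8c.png

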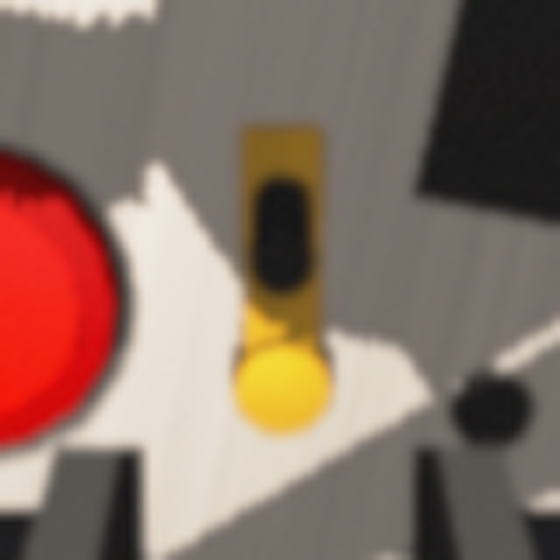

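Post at (0.645, 0.1156) and pivot at (0.631, 0.0937) are 26 mm apart, as specified. That puts the keeper at about 1.35 rad. I'll lower the fingers either side of the post.

move_arm:
  increments:
    - {"tx": 0,"ty": 0,"tz": 0.02,"turn": 0}
    - {"tx": 0,"ty": 0,"tz": 0.04,"turn": 0}
    - {"tx": 0,"ty": 0,"tz": 0.06,"turn": 0}
    - {"tx": 0,"ty": 0,"tz": 0.075,"turn": 0}
    - {"tx": 0,"ty": 0,"tz": 0.085,"turn": 0}
    - {"tx": 0,"ty": 0,"tz": 0.092,"turn": 0}
    - {"tx": 0,"ty": 0,"tz": 0.095,"turn": 0}
    - {"tx": 0,"ty": 0,"tz": 0.095,"turn": 0}

```text
time_s: 10.6
eef_pos: [0.644, 0.1155, 0.0354]
eef_rot: [0.0, 0.96, -0.279, -0.0]
wrist_force: [-0.5, -1.0, -0.5]
opening: 0.252
```

move_arm:
  increments:
    - {"tx": 0,"ty": 0,"tz": 0,"turn": 0}
    - {"tx": 0,"ty": 0,"tz": 0,"turn": 0}
    - {"tx": 0,"ty": 0,"tz": 0,"turn": 0}
    - {"tx": 0,"ty": 0,"tz": 0,"turn": 0}
  gripper: 0.16

```text
time_s: 10.93
eef_pos: [0.6447, 0.1155, 0.0367]
eef_rot: [-0.0, 0.96, -0.279, 0.001]
wrist_force: [-0.3, -0.0, -0.2]
opening: 0.161
```

```bash
python3 - <<'E'
from h import *
o=get_obs(); print(o['time_s'],o['eef_pos'],o['opening'],o['wrist_force'])
snap('scene','s9.png');snap('wrist','w9.png')
c,p,d=load('s9.png'); a=cv2.resize(p[190:300,230:330,::-1],(390,430),interpolation=cv2.INTER_CUBIC)
c,p,d=load('w9.png'); b=cv2.resize(p[200:340,250:390,::-1],(400,430),interpolation=cv2.INTER_CUBIC)
cv2.imwrite('pics/sw9.png',np.hstack([a,b]))
E
```

```text
10.9333 [0.64472317 0.11552225 0.03668146] 0.16079227348855718 [-0.32722878 -0.03044617 -0.16067796]
```

View pics/sw9.png

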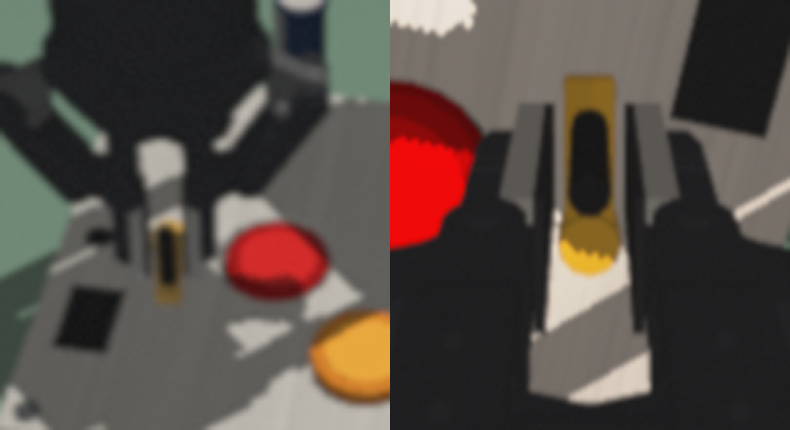

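The post stands centred between the pads, so I'll sweep it round the arc.

move_arm:
  increments:
    - {"tx": -0.0032,"ty": 0.0002,"tz": 0.001,"turn": -7}
    - {"tx": -0.0063,"ty": 0.0008,"tz": 0.002,"turn": -14}
    - {"tx": -0.0093,"ty": 0.0017,"tz": 0.002,"turn": -21}
    - {"tx": -0.0122,"ty": 0.003,"tz": 0.002,"turn": -28}
    - {"tx": -0.0149,"ty": 0.0047,"tz": 0.002,"turn": -35}
    - {"tx": -0.0174,"ty": 0.0067,"tz": 0.002,"turn": -42}
    - {"tx": -0.0196,"ty": 0.0089,"tz": 0.002,"turn": -49}
    - {"tx": -0.0216,"ty": 0.0115,"tz": 0.002,"turn": -56}
    - {"tx": -0.0232,"ty": 0.0142,"tz": 0.002,"turn": -63}
    - {"tx": -0.0244,"ty": 0.0171,"tz": 0.002,"turn": -70}
    - {"tx": -0.0244,"ty": 0.0171,"tz": 0.002,"turn": -70}

```text
time_s: 11.95
eef_pos: [0.6143, 0.1142, 0.0341]
eef_rot: [0.0, 0.946, 0.324, 0.0]
wrist_force: [0.1, 0.0, -0.9]
opening: 0.157
```

```bash
python3 - <<'E'
from h import *
snap('scene','s10.png');snap('wrist','w10.png')
c,p,d=load('s10.png'); a=cv2.resize(p[190:300,230:330,::-1],(390,430),interpolation=cv2.INTER_CUBIC)
c,p,d=load('w10.png'); b=cv2.resize(p[200:340,250:390,::-1],(400,430),interpolation=cv2.INTER_CUBIC)
cv2.imwrite('pics/sw10.png',np.hstack([a,b]))
E
```

```text
(no output)
```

View pics/sw10.png

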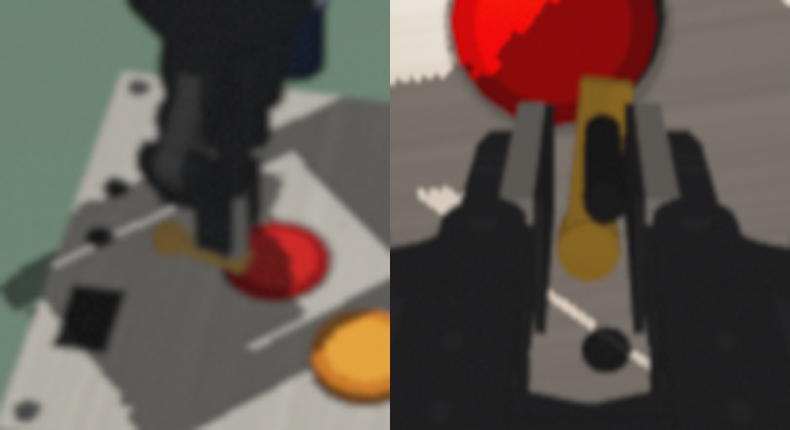

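The post rides against the trailing pad, and the arm already overlaps the lens. I'll continue to the stop.

move_arm:
  increments:
    - {"tx": -0.0023,"ty": 0.0001,"tz": 0,"turn": -5}
    - {"tx": -0.0045,"ty": 0.0004,"tz": 0,"turn": -10}
    - {"tx": -0.0058,"ty": 0.0007,"tz": 0,"turn": -13}
    - {"tx": -0.0065,"ty": 0.0009,"tz": 0,"turn": -14}
    - {"tx": -0.0065,"ty": 0.0009,"tz": 0,"turn": -14}
    - {"tx": -0.0065,"ty": 0.0009,"tz": 0,"turn": -14}

```text
time_s: 12.55
eef_pos: [0.6099, 0.1096, 0.0339]
eef_rot: [0.0, 0.901, 0.433, 0.0]
wrist_force: [0.4, 0.9, 0.9]
opening: 0.161
```

```bash
python3 - <<'E'
from h import *
snap('scene','s11.png');snap('wrist','w11.png')
c,p,d=load('s11.png'); a=cv2.resize(p[190:300,230:330,::-1],(390,430),interpolation=cv2.INTER_CUBIC)
c,p,d=load('w11.png'); b=cv2.resize(p[200:340,250:390,::-1],(400,430),interpolation=cv2.INTER_CUBIC)
cv2.imwrite('pics/sw11.png',np.hstack([a,b]))
E
```

```text
(no output)
```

View pics/sw11.png

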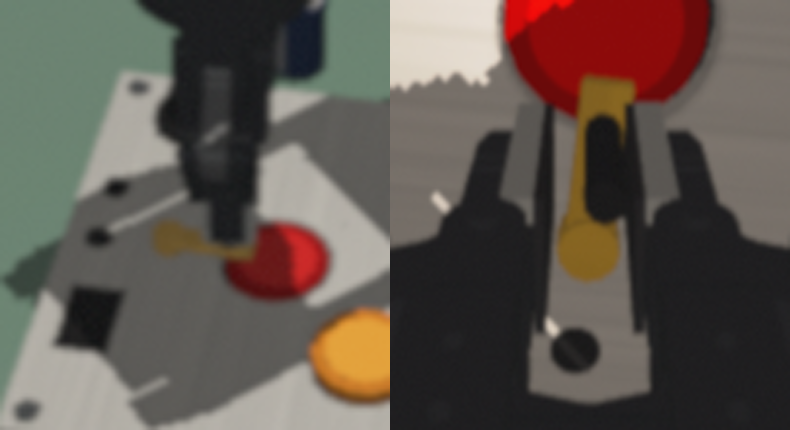

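There's no stop force yet, so I'll go a few more degrees.

move_arm:
  increments:
    - {"tx": -0.001,"ty": 0,"tz": 0,"turn": -2}
    - {"tx": -0.002,"ty": 0.0001,"tz": 0,"turn": -4}
    - {"tx": -0.003,"ty": 0.0001,"tz": 0,"turn": -6}
    - {"tx": -0.003,"ty": 0.0001,"tz": 0,"turn": -6}
    - {"tx": -0.003,"ty": 0.0001,"tz": 0,"turn": -6}

```text
time_s: 13.07
eef_pos: [0.6098, 0.1085, 0.0341]
eef_rot: [0.0, 0.877, 0.481, 0.002]
wrist_force: [6.2, 7.9, -5.6]
opening: 0.159
```

Force has risen to about 10 N and the arm has stalled, so this is the stop. I'll back off slightly and rise.

move_arm:
  increments:
    - {"tx": 0.003,"ty": 0,"tz": 0,"turn": 0}
    - {"tx": 0.0045,"ty": 0,"tz": 0,"turn": 0}
    - {"tx": 0.0045,"ty": 0,"tz": -0.005,"turn": 0}
    - {"tx": 0.0045,"ty": 0,"tz": -0.02,"turn": 0}
    - {"tx": 0.0045,"ty": 0,"tz": -0.04,"turn": 0}
    - {"tx": 0.0045,"ty": 0,"tz": -0.07,"turn": 0}
    - {"tx": 0.0045,"ty": 0.01,"tz": -0.1,"turn": 0}
    - {"tx": 0.0045,"ty": 0.01,"tz": -0.13,"turn": 0}
    - {"tx": 0.0045,"ty": 0.01,"tz": -0.13,"turn": 0}
    - {"tx": 0.0045,"ty": 0.01,"tz": -0.13,"turn": 0}
  gripper: 0.25

```text
time_s: 13.9
eef_pos: [0.6204, 0.1052, 0.1668]
eef_rot: [0.001, 0.877, 0.481, 0.002]
wrist_force: [-0.5, 0.5, -0.2]
opening: 0.248
```

```bash
python3 - <<'E'
from h import *
o=get_obs(); print(o['time_s'],o['eef_pos'],o['opening'],o['wrist_force'])
snap('scene','s12.png');snap('wrist','w12.png')
c,p,d=load('s12.png'); a=cv2.resize(p[190:300,230:330,::-1],(390,430),interpolation=cv2.INTER_CUBIC)
c,p,d=load('w12.png'); b=cv2.resize(p[150:330,230:410,::-1],(410,430),interpolation=cv2.INTER_CUBIC)
cv2.imwrite('pics/sw12.png',np.hstack([a,b]))
E
python3 tilt.py s12.png w12.png;python3 m2.py w12.png
```

```text
13.9 [0.62042275 0.10517473 0.16681543] 0.24828328707858124 [-0.49223092  0.46516349 -0.24034517]
s12.png [389.2 204.8] centre [0.3865 0.1053 0.0102] slope [-0.009 -0.009] n 357 rms 0.001
s12.png [414.2 235.3] centre [0.4041 0.1881 0.0064] slope [-0.033  0.015] n 130 rms 0.0009
s12.png [301.5 256.9] centre [0.5985 0.1281 0.0174] slope [ 0.002 -0.005] n 215 rms 0.0008
w12.png [182.7   4. ] centre [0.4044 0.0912 0.0096] slope [-0.012 -0.018] n 224 rms 0.0009
w12.png [323.9 158.2] centre [0.5957 0.1272 0.0172] slope [ 0.003 -0.003] n 895 rms 0.0005
red [182.7   4. ] [161   0  43  11 332] [0.4124 0.094  0.023 ] z=.018-.026 [0.414  0.0945]
red [323.9 158.2] [ 303  140   42   40 1202] [0.5951 0.1271 0.023 ] z=.018-.026 [0.5947 0.1273]
brass [383.5 128.5] [ 362  106   44   46 1539] [0.6017 0.1926 0.024 ] z=.018-.026 [0.6014 0.1923]
brass [317.6 191.5] [310 170  18  40 312] [0.6211 0.1029 0.024 ] z=.018-.026 [0.6207 0.1032]
dark [310.2  64.3] [299  57  26  16 232] [0.5131 0.1633 0.018 ]
dark [243.2 191.8] [228 178  31  30 687] [0.5797 0.0341 0.018 ]
```

View pics/sw12.png

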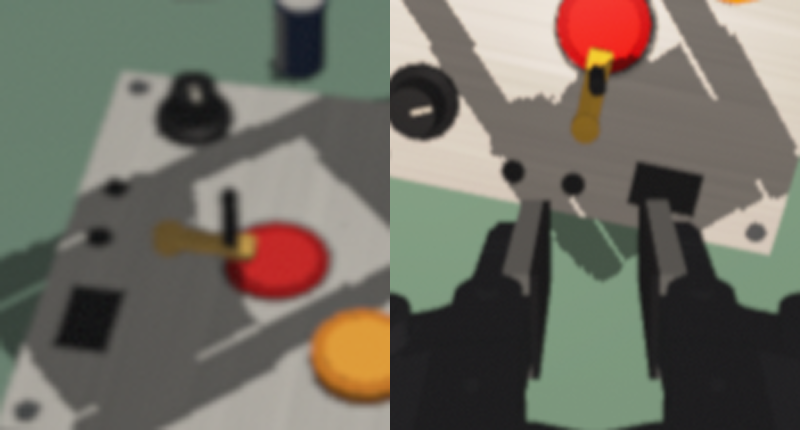

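```bash
python3 - <<'E'
from h import *
c,p,d=load('w12.png')
h=cv2.cvtColor(p,cv2.COLOR_RGB2HSV); m=((h[...,0]>12)&(h[...,0]<32)&(h[...,1]>110)).astype(np.uint8)
m[:165]=0;m[215:]=0;m[:,:305]=0;m[:,330:]=0
vv,uu=np.nonzero(m); P=np.array([onz(c,(u,v),.025)[:2] for u,v in zip(uu,vv)])
print(len(P)); vx,vy,x0,y0=cv2.fitLine(P.astype(np.float32),cv2.DIST_L2,0,.001,.001).ravel(); print('arm dir deg',np.degrees(np.arctan2(vy,vx))%180)
b=onz(c,(316.5,203.6),.027)[:2]; l=np.array([.597,.126]); e=onz(c,(322.2,171.8),.025)[:2]
print('boss',b,'end',e,np.linalg.norm(e-b)); 
for t in(e,l,np.array([.5958,.1272])): v=t-b; print(np.degrees(np.arctan2(v[1],v[0])),np.linalg.norm(v))
# panel orientation from plate corner marks: long dark bar / screws in top0
t,p,_=load('top0.png'); C=[onz(t,u,.018)[:2] for u in [(253.4,124.2),(338.5,169.7),(293.5,248),(206.2,198.4)]]
for i,j in((1,0),(2,3),(2,1),(3,0)): v=C[j]-C[i]; print('edge',np.degrees(np.arctan2(v[1],v[0])),np.linalg.norm(v))
E
```

```text
357
arm dir deg 136.2125
boss [0.63096304 0.09522134] end [0.60573945 0.11827885] 0.03417423661048489
137.5687811387695 0.03417423661048489
137.8158753727033 0.04583464031094509
137.71537450969907 0.04752972061753111
edge 45.4086875054753 0.1897178641077301
edge 45.38165746235541 0.18946689493930055
edge -44.837846253706225 0.16986523731718595
edge -44.75327242553239 0.1697749596227106
```

The arm points at 136–137.5° and the closed direction is 135.2°, so the keeper is at its stop. The amber lens and knob measure where they began. Handing in.

```bash
python3 - <<'E'
from h import *
print(workorder.hand_in(), get_obs()['time_s'])
E
```

```text
the job is handed in; nothing more can be done
the job is handed in; nothing more can be done
```

The red lens is flat in the cell, the keeper is closed over it against its stop, and the job is handed in. It took about 14 s of the 58 s allowed, and no verdict was reported.

- **Lens:** I pushed it across the plate with two partly open fingertips. It first hung on the cell's rear rim, tilted 0.22 rad, and 2 mm more dropped it in. The last check, with the keeper closed, put its top at z ≈ 17.2–17.4 mm (17.5 expected) with a slope under 0.01.
- **Keeper:** I swept the post round from about 1.35 rad until the force rose to about 10 N, then backed off and rose clear. The arm pointed at 136–137.5° against 135.2° for closed, inside the 0.15 rad (8.6°) limit.
- **Other parts:** The amber lens and knob measured within about 2 mm of their starting positions. I did not measure the capacitor and trimmer again at the end, but the gripper stayed clear of both.
- **Disagreements:** The wrist and scene views differed by 2–4 mm on lens position, so the cameras cannot confirm the 3.5 mm centring directly. A lens flat on the floor can only be about 1.5 mm off axis. One move call was refused for rows without "turn"; nothing moved, and I resent it.

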